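# Feel for the heavy side of a drum on a balancing stand and hold it down

### The arm

A 7-joint arm with a two-finger parallel gripper is mounted at the origin on a cart in front of the work surface, level with it; the furniture and walls round the work are solid. World frame = base frame: x ahead of the robot, y to its left, z up, the work surface at z = 0. Lengths are in m, angles in rad, forces in N, time in s.
With the tool pointing down it reaches from about 0.4 to 0.85 m from the base axis. Payload 10.4 kg.
Tool frame: the origin (TCP) lies on the centre line of the jaws, within the pads' length; the fingertips stand 8 mm ahead of it and the grasp point (between the pads) lies 11 mm behind it; z points along the fingers, y is the direction in which the jaws open and shut (so a half turn about z gives the same grasp; the last joint's range is limited). The gripper opens to 85 mm and grips with 20 to 120 N. Pads are 22 mm wide; open, the fingers measure 114 mm over their backs; the gripper's body (76 mm by 85 mm) begins 54 mm behind the grasp point. The pads swing forward as they close: fully open they stand 13 mm farther back than shut.
Start: joints at [-1.287, 0.332, -0.065, 1.46, 0.022, 1.35, -0.088], TCP at [0.189, 0.596, 0.239] pointing down, gripper open.
Joint ranges: [-2.6, 2.6], [-0.5, 2.12], [-1.47, 1.34], [0.16, 2.42], [-1.27, 4.41], [0.06, 2.06], [-2.6, 2.6]. Speed limits (rad/s): [2.22, 2.22, 2.79, 2.79, 3.14, 3.14, 3.14].

### API

Orientations are given as a unit quaternion [x, y, z, w].
In Python, from workcell import manip gives the robot as it stands.
- The arm moves only by the tool arm_command, never from a script. Its argument "targets" is text: rows parted by semicolons, each of 6 numbers parted by spaces: the shift along the tool's x, y, z in mm, then the turn, a rotation vector about the tool's x, y, z in rad. A call has 1 to 5 rows; each row shifts and turns the commanded pose from where the row before left it, along the tool's axes as they then stand; what a row does not reach is not made up. A row lasts 1/8 s, in which the tool goes at most 62.5 mm and 10.7 degrees, less where a joint would pass 70% of its speed; a pose out of reach is approached as far as the arm can. A call is refused whole if a number of a shift passes 62.5 or a number of a turn 0.188, either way. A call with a gripper value outside its range is refused whole. "grip" is the finger opening in mm, from 0 to 85.4, set as the call begins (left out, the last holds). The fingers move at their own pace and stop on an object; "squeeze" is the grip in N (left out, the last holds). Time passes only in rows, so rows that do not move let the fingers close. It gives the time, the measured TCP pose, the force and the opening at its end, in the units of the state.
- manip.get_obs(): the state, without advancing time (a new reading comes with each control period).
- manip.camera(name): name is "scene" or "top" or "wrist"; returns a dict with "frame" (480x640x3 uint8, red, green, blue), "vertical_fov" (degrees; the focal length in pixels is half the picture's height over the tangent of half this angle, whatever the lens; pixels are square), "cx", "cy" (the principal point, pixels), "rvec" (rotation vector, rad) and "tvec" (3), from world to camera coordinates, as OpenCV has them. Camera axes: x right, y down, z forward; pixel columns grow to the right and rows downward; lengths in m; the calibration is good to about 2 mm. A picture is of the moment at which its call begins. There is no depth.
- manip.hand_in(): hands the job in, once; it reports no verdict.
Trained networks look in a picture, given as the dict that the camera call returned (one of the last four; its "shot" number tells which), for a name from the list of things; names that differ only in an ending like _2 or _b are one class to them, and where a whole thing is asked for, a point or a joint stands for the part that bears it (a point fixed in the world has none). Each returns a list of dicts, best first, with "p" (0 to 1); they miss things now and then, are a little off and sometimes report something else, mostly with a low value. They report only what shows in the picture. A call takes as long as a camera call.
- manip.search_frame(picture, name): "xyz" ([x, y, z] in m, in the coordinates of the camera as it stood for that picture, good to about 4 mm: the middle of the surface that is visible of it).
The state is a dict: "clock": time; "joint_pos": joint angles; "joint_velocities": joint speeds; "tau": joint torques, N m; "position": TCP position; "ee_rot": TCP orientation; "ft_force": force on the tool from outside, world axes, zero at the start; "torque": the same for the moment, N m; "grip_width": opening from 0.0 (shut) to 1.0 (fully open).
Only numpy, scipy, OpenCV 4.12 (cv2) and the standard library are available. Lean on these libraries where they do the work, as an engineer would, in place of code of your own. Each camera call takes 0.05 s, during which the arm holds its last target.

### The job

The closed drum on the balancing stand is heavier on one side, which cannot be seen. Take its crank handle and turn the drum at least one whole turn, either way, to feel where the heavy side is; then bring the heavy side straight down (within about 15 degrees) and finish still holding the handle, with the drum at rest there. Leave the small round box, the connector, the battery and the desoldering pump lying around it where they are.

Things in the scene. Friction and masses are not known exactly. Their poses are not given: they have to be found in the camera images.
- balance_stand: Fixed stand, place and yaw differ each time. Grey base 124 x 100 x 12 mm (x -67 to +57), two aluminium pillars up to z = 132 mm (front one x -41 to -29 mm, 34 mm wide) that carry the drum's axle along the stand's own x axis, 115 mm above the stand's foot. Origin: at its foot (on a 2 mm mat) under the drum's middle; the crank is on the -x side; z up.
- axle_front (a point): Point on the line of the axle (115 mm above the stand's foot, 95 mm from the drum's middle to the stand's -x side): centre of the circle on which the middle of the crank handle runs. Nothing solid is there. Axes as the stand's.
- drum (a joint): Angle of drum and crank (rad). At 0 the crank handle is straight above the axle; grows clockwise seen from the crank's side looking at the drum: the handle's middle is at (y, z) = 35 mm * (-sin, cos) from axle_front in the stand's axes. Turns about three turns either way. Bearing friction is a steady 0.19 N m, so the drum stays where it is left and never rolls heavy side down by itself.
- crank_handle: Black round handle, 16 mm thick, 56 mm long, parallel to the axle, pointing away from the drum. It revolves freely on its pin, so a gripper that points down can hold it all the way round without turning. Origin at its middle, 80 to 150 mm above the work surface. The crank arm (16 mm wide) is 33 to 41 mm from there toward the drum. Fingers close across it, at its middle or outer half.
- trim_pot_box: Loose round grey box, 59 mm across, 24 mm high, origin at the centre of its underside. Leave it alone.
- connector_1: Loose pale round metal connector, 28 x 30 x 27 mm, origin at the centre of its underside. Leave it alone.
- battery: Loose black and copper block battery standing up, 18 x 27 x 48 mm, origin at the centre of its underside. Leave it alone.
- solder_sucker: Loose blue desoldering pump, 168 mm long, 23 mm thick, lying down, origin at the centre of its underside. Leave it alone.
- drum_centre (a point): Middle of the blue and grey drum, on the axle; 110 mm across, 36 mm thick, alike all round. A weight (heavy_slug) is fixed inside at one side, unseen, at an angle to the crank that differs each time. Over a turn its pull on the axle swings between -0.15 and +0.15 N m (give or take 15 percent), on top of the friction; it is felt as force on the handle, 35 mm from the axle.

How it is judged:
By the outcome, as a careful person would: the job done as asked, in the order asked, and still so for the second after the job is handed in, while the arm keeps its last pose, push and grip.
It also fails if it takes over 72 s, if anything falls off the work surface, if the arm or the gripper's body presses on something with over 40 N, if the wrist force passes 120 N, or if a joint passes its speed limit or range.

## Working session

There is one attempt and no reset: what is moved stays moved. The work goes in short steps, Python scripts to look and compute and a tool call to move; the robot and the scene stay as the last step left them, time stands still between calls to the robot, and variables do not carry over. Pictures are saved under pics/ and viewed, and the job is handed in when it is done.

Besides the shell and the picture viewer there is one more tool, called after "Call:" as name(argument=value, ...) on one line, values as JSON. arm_command: Moves the arm, as the interface text tells. Its arguments: {"type":"object","properties":{"targets":{"type":"string"},"grip":{"type":"number"},"squeeze":{"type":"number"}},"required":["targets"]}

```bash
mkdir -p pics; ls
cat > h.py <<'E'
from workcell import manip
import numpy as np, cv2
from scipy.spatial.transform import Rotation as R
def shot(n,fn):
    p=manip.camera(n); cv2.imwrite('pics/'+fn,p['frame'][:,:,::-1]); return p
def toworld(p,x):
    M=R.from_rotvec(np.ravel(p['rvec'])).as_matrix(); return M.T@(np.array(x)-np.ravel(p['tvec']))
def proj(p,X):
    f=240/np.tan(np.radians(p['vertical_fov']/2)); K=np.array([[f,0,p['cx']],[0,f,p['cy']],[0,0,1]])
    return cv2.projectPoints(np.array(X,float).reshape(-1,3),np.ravel(p['rvec']),np.ravel(p['tvec']),K,None)[0].reshape(-1,2)
E
python3 - <<'E'
from h import *
np.set_printoptions(precision=4,suppress=True)
print(manip.get_obs())
for n in ['scene','top']:
    p=shot(n,n+'0.png'); print(n,p['vertical_fov'],p['tvec'])
    for k in ['balance_stand','crank_handle','drum_centre','trim_pot_box','connector_1','battery','solder_sucker']:
        r=manip.search_frame(p,k)
        for d in r[:2]: print(k,round(d['p'],2),toworld(p,d['xyz']),proj(p,toworld(p,d['xyz'])))
E
```

```text
pics
{'clock': 0.0, 'joint_pos': array([-1.2866,  0.3329, -0.0647,  1.461 ,  0.0217,  1.3499, -0.0885]), 'joint_velocities': array([-0.0005,  0.0001,  0.0007, -0.0019, -0.    , -0.0002, -0.0002]), 'tau': array([ -0.0002, -62.5446,   0.049 , -39.1607,   0.0162,   0.0099,
        -0.    ]), 'position': array([0.1887, 0.5955, 0.2385]), 'ee_rot': array([ 0.1528,  0.9883, -0.0007, -0.0001]), 'ft_force': array([-0.2342,  0.2847,  0.353 ]), 'torque': array([ 0.0267, -0.0039,  0.0159]), 'grip_width': 1.0021154356837298}
scene 56.08820202942723 [-0.1011  0.4714  0.5568]
balance_stand 0.79 [ 0.4111 -0.4452  0.0942] [[388.3028 248.0208]]
crank_handle 0.56 [ 0.5185 -0.4296  0.1247] [[355.9341 205.9972]]
drum_centre 0.56 [ 0.408  -0.4387  0.1331] [[388.3343 235.8533]]
trim_pot_box 0.62 [ 0.3615 -0.1552  0.0227] [[260.8606 343.3103]]
connector_1 0.66 [ 0.3107 -0.2788  0.024 ] [[334.6254 339.1579]]
battery 0.63 [ 0.4923 -0.2005  0.0334] [[259.0984 280.8481]]
top 57.86053039738673 [-0.3793  0.4417  0.8923]
balance_stand 0.79 [ 0.4259 -0.4566  0.1292] [[374.8137 248.0846]]
crank_handle 0.69 [ 0.5245 -0.4353  0.1291] [[366.2345 199.0567]]
crank_handle 0.53 [ 0.5535 -0.5311  0.0223] [[404.3833 202.9896]]
drum_centre 0.75 [ 0.429  -0.4519  0.1587] [[374.2734 243.5725]]
trim_pot_box 0.8 [ 0.3722 -0.1645  0.0221] [[233.8319 272.0563]]
connector_1 0.58 [ 0.3158 -0.2862  0.0291] [[287.1149 301.7881]]
solder_sucker 0.74 [ 0.5514 -0.5325  0.0226] [[404.9754 203.9   ]]
```

View pics/scene0.png

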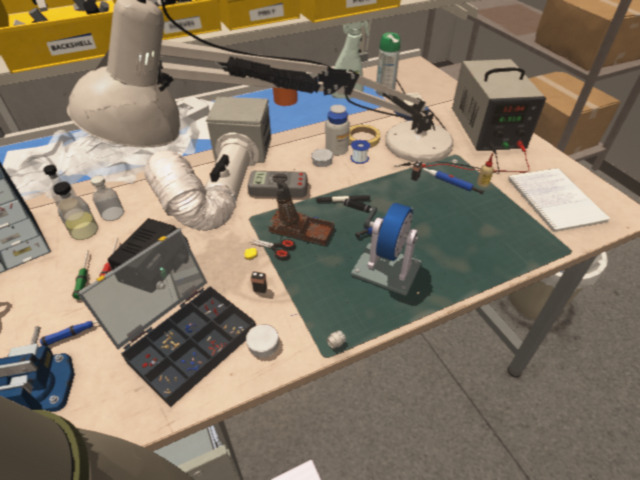

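View pics/top0.png

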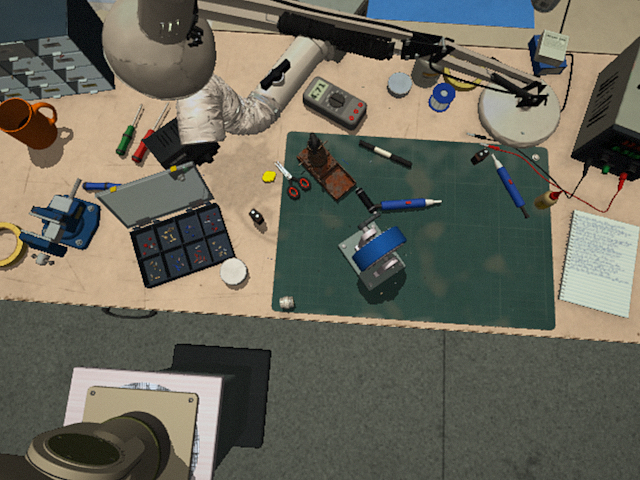

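Run:
```python
import cv2
a=cv2.imread('pics/scene0.png')[180:310,320:460]; b=cv2.imread('pics/top0.png')[170:310,310:460]
cv2.imwrite('pics/z1.png',cv2.resize(a,None,fx=5,fy=4.6,interpolation=cv2.INTER_CUBIC)[:600])
cv2.imwrite('pics/z2.png',cv2.resize(b,None,fx=4,fy=4,interpolation=cv2.INTER_CUBIC))
```

```text
(no output)
```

View pics/z1.png

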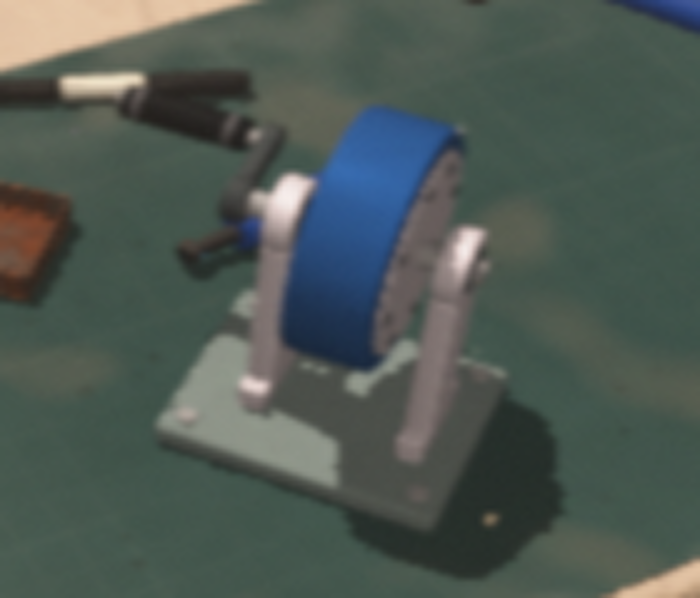

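View pics/z2.png

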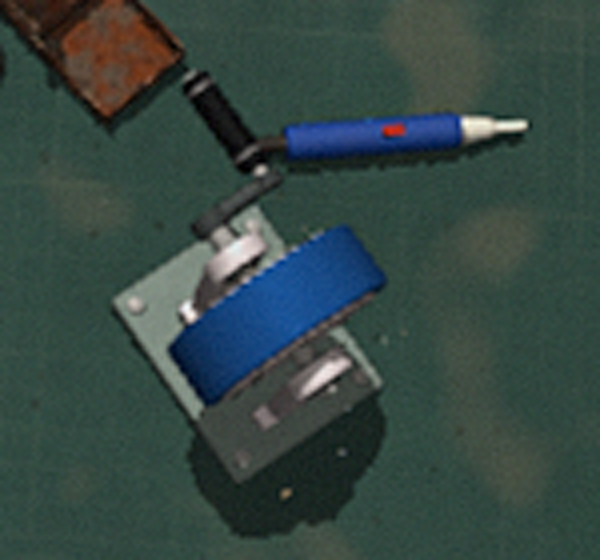

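```bash
cat > fit.py <<'E'
from h import *
from scipy.optimize import least_squares
np.set_printoptions(precision=4,suppress=True)
ps=manip.camera('scene'); pt=manip.camera('top')
def pts(v):
    x,y,a,th=v; Rm=R.from_euler('z',a).as_matrix(); o=np.array([x,y,.002])
    hy,hz=-.035*np.sin(th),.115+.035*np.cos(th)
    L=np.array([[-.067,-.05,.012],[.057,-.05,.012],[.057,.05,.012],[-.067,.05,.012],[-.123,hy,hz],[-.067,hy,hz]])
    return L@Rm.T+o
T=np.array([[113,300],[240,480],[382,380],[258,208],[195,78],[252,163]])/4+[310,170]
S=np.array([[158,425],[430,518],[505,373],[245,293],[128,100],[242,130]])/[5,4.6]+[320,180]
f=lambda v:np.r_[(proj(pt,pts(v))-T).ravel(),(proj(ps,pts(v))-S).ravel()]
for th0 in [-1,-.3]:
  s=least_squares(f,[.41,-.44,np.arctan2(-.57,-.82),th0],x_scale=[.1,.1,1,1],loss='soft_l1')
  print(s.x,np.degrees(s.x[2:]),s.cost); print(f(s.x).reshape(-1,2))
x,y,a,th=s.x
Rm=R.from_euler('z',a).as_matrix()
print('axle_front',Rm@[-.095,0,.115]+[x,y,.002],'handle',pts(s.x)[4:].mean(0),'xs',Rm[:,0],'ys',Rm[:,1])
E
python3 fit.py
```

```text
[ 0.4269 -0.4661 -2.4824 -1.4226] [-142.2309  -81.5101] 9.30151029049547
[[-1.1919 -0.2395]
 [-0.824   1.2234]
 [ 0.7107  0.7841]
 [-0.8327 -1.5629]
 [-0.8614  0.1166]
 [ 0.8625  1.0268]
 [-1.1177 -0.7784]
 [ 0.6399 -0.1761]
 [ 1.0944 -1.3996]
 [-0.1615 -2.3093]
 [-0.7462 -0.8579]
 [ 1.3552  0.5793]]
[ 0.4269 -0.4661 -2.4824 -1.4226] [-142.2309  -81.51  ] 9.301510290603135
[[-1.1919 -0.2395]
 [-0.824   1.2234]
 [ 0.7107  0.7841]
 [-0.8327 -1.5629]
 [-0.8614  0.1166]
 [ 0.8625  1.0268]
 [-1.1177 -0.7784]
 [ 0.6399 -0.1761]
 [ 1.0944 -1.3996]
 [-0.1615 -2.3093]
 [-0.7462 -0.8579]
 [ 1.3552  0.5793]]
axle_front [ 0.502  -0.4079  0.117 ] handle [ 0.5232 -0.4353  0.1222] xs [-0.7905 -0.6125 -0.    ] ys [ 0.6125 -0.7905  0.    ]
```

Run:
```python
from h import *
np.set_printoptions(precision=3,suppress=True)
ps=manip.camera('scene'); pt=manip.camera('top')
def PM(p):
    f=240/np.tan(np.radians(p['vertical_fov']/2)); K=np.array([[f,0,p['cx']],[0,f,p['cy']],[0,0,1]])
    M=R.from_rotvec(np.ravel(p['rvec'])).as_matrix(); return K@np.c_[M,np.ravel(p['tvec'])]
for n,s,t in [('lamphead',(125,105),(160,48)),('lampbottom',(130,145),(160,95)),('solderstandtop',(281,177),(315,138)),('ssbase',(305,236),(327,172)),('fume',(240,103),(0,0)),('elbowlamp',(345,78),(440,45)),('hose nozzle',(178,208),(198,148)),('hosebend',(235,148),(320,48)),('bottle',(60,190),(0,0)),('lid top',(180,232),(195,165))]:
    if t==(0,0): continue
    X=cv2.triangulatePoints(PM(ps),PM(pt),np.array(s,float).reshape(2,1),np.array(t,float).reshape(2,1)); X=(X[:3]/X[3]).ravel()
    print(n,X,proj(ps,X)-s)
```

```text
lamphead [ 0.689 -0.071  0.347] [[2.093 0.786]]
lampbottom [ 0.632 -0.06   0.304] [[4.063 1.401]]
solderstandtop [ 0.643 -0.321  0.148] [[1.946 0.488]]
ssbase [ 0.631 -0.356 -0.028] [[-1.814 -0.47 ]]
elbowlamp [ 0.792 -0.544  0.255] [[0.966 0.224]]
hose nozzle [ 0.589 -0.1    0.186] [[2.12  0.664]]
hosebend [ 0.916 -0.304  0.058] [[4.909 1.277]]
lid top [ 0.567 -0.089  0.15 ] [[1.223 0.385]]
```

```bash
cat > plan.py <<'E'
from h import *
def rows(wps, maxd=50, maxr=.15, start=None):
    """wps: list of (x,y,z,yaw of tool x in deg), tool pointing down; prints rows"""
    o=manip.get_obs()
    p=o['position'].copy(); q=R.from_quat(o['ee_rot'])
    if start is not None: p=np.array(start[:3],float); q=down(start[3])
    out=[]
    for w in wps:
        tp=np.array(w[:3]); tq=down(w[3])
        n=int(np.ceil(max(np.linalg.norm(tp-p)*1000/maxd,(q.inv()*tq).magnitude()/maxr)))
        p0=p.copy(); q0=q; rv=(q0.inv()*tq).as_rotvec()
        for i in range(1,n+1):
            pt=p0+(tp-p0)*i/n; qt=q0*R.from_rotvec(rv*i/n)
            s=np.round(q.inv().apply(pt-p)*1000,1); r=np.round((q.inv()*qt).as_rotvec(),3)
            p=p+q.apply(s/1000); q=q*R.from_rotvec(r)
            out.append(' '.join('%g'%v for v in np.r_[s,r]+0.))
    for i in range(0,len(out),5): print('; '.join(out[i:i+5]))
    print('end',p,q.as_quat())
def down(yaw):
    a=np.radians(yaw); x=np.array([np.cos(a),np.sin(a),0]); z=np.array([0,0,-1.]); y=np.cross(z,x)
    return R.from_matrix(np.c_[x,y,z])
E
python3 - <<'E'
from plan import *
# handle outer grasp point
rows([(.30,.30,.26,125),(.41,.03,.26,90),(.42,-.15,.265,65),(.529,-.430,.26,37.8)],maxr=.12)
E
```

```text
-27.9 -35.5 -3 0 0 0.093; -31.1 -32.7 -2.9 0 0 0.094; -34 -29.7 -3 0 0 0.093; -36.7 -26.4 -2.9 0 0 0.093; -38.9 -22.9 -3 0 0 0.094
-40.9 -19.1 -2.9 0 0 0.093; -42.5 -15.2 -3 0 0 0.093; -47.4 -10.8 0 0 0 0.102; -48.2 -5.9 0 0 0 0.102; -48.6 -1 0 0 0 0.101
-48.4 3.9 0 0 0 0.102; -47.8 8.9 0 0 0 0.102; -46.7 13.6 0 0 0 0.102; -45 2.5 -1.3 0 0 0.109; -44.4 7.4 -1.2 0 0 0.109
-43.4 12.2 -1.3 0 0 0.109; -41.8 16.8 -1.2 0 0 0.109; -29.7 31 0.7 0 0 0.068; -27.5 33 0.7 0 0 0.068; -25.2 34.7 0.7 0 0 0.068
-22.8 36.4 0.7 0 0 0.067; -20.3 37.8 0.7 0 0 0.068; -17.7 39.1 0.7 0 0 0.068; -15 40.2 0.7 0 0 0.068
end [ 0.52895546 -0.42998285  0.26004469] [ 9.46076751e-01  3.23942552e-01  1.33508252e-05 -5.52894924e-05]
```

Call:
arm_command(targets="-28 -35.5 -3 0 0 0.093; -31 -32.5 -3 0 0 0.094; -34 -29.5 -3 0 0 0.093; -36.5 -26.5 -3 0 0 0.093; -39 -23 -3 0 0 0.094", grip=85)

```text
clock: 1.62
position: [0.2686, 0.3834, 0.2546]
ee_rot: [0.379, 0.926, 0.0, -0.0]
ft_force: [0.7, -0.6, 0.7]
grip_width: 0.993
```

Call:
arm_command(targets="-41 -19 -3 0 0 0.093; -42.5 -15 -3 0 0 0.093; -47.5 -11 0 0 0 0.102; -48 -6 0 0 0 0.102; -48.5 -1 0 0 0 0.102")

```text
clock: 2.25
position: [0.3554, 0.1639, 0.2606]
ee_rot: [0.593, 0.805, 0.001, -0.0]
ft_force: [-0.7, -0.7, -0.2]
grip_width: 0.993
```

Call:
arm_command(targets="-48.5 4 0 0 0 0.102; -48 9 0 0 0 0.102; -46.5 13.5 0 0 0 0.102; -45 2.5 -1 0 0 0.109; -44.5 7.5 -1 0 0 0.109")

```text
clock: 2.88
position: [0.415, -0.0614, 0.2625]
ee_rot: [0.781, 0.624, 0.0, 0.0]
ft_force: [-0.1, -0.2, 0.2]
grip_width: 0.995
```

Call:
arm_command(targets="-43.5 12 -1 0 0 0.109; -42 17 -1 0 0 0.109; -30 31 0.5 0 0 0.068; -27.5 33 0.5 0 0 0.068; -25 34.5 0.5 0 0 0.068")

```text
clock: 3.5
position: [0.4669, -0.2713, 0.2632]
ee_rot: [0.894, 0.448, 0.001, 0.0]
ft_force: [0.4, 0.4, 0.2]
grip_width: 0.994
```

Call:
arm_command(targets="-23 36.5 0.5 0 0 0.068; -20 38 0.5 0 0 0.068; -18 39 0.5 0 0 0.068; -15 40 0.5 0 0 0.068; 0 0 0 0 0 0")

```text
clock: 4.12
position: [0.5271, -0.4331, 0.2592]
ee_rot: [0.947, 0.321, -0.002, 0.0]
ft_force: [-0.1, -0.4, -0.4]
grip_width: 0.996
```

Run:
```python
from h import *
np.set_printoptions(precision=4,suppress=True)
o=manip.get_obs(); print(o['clock'],o['position'],o['joint_pos'],o['ft_force'],R.from_quat(o['ee_rot']).as_matrix())
p=shot('wrist','w1.png')
for k in ['crank_handle','drum_centre']:
    for d in manip.search_frame(p,k)[:2]: print(k,round(d['p'],2),toworld(p,d['xyz']),proj(p,toworld(p,d['xyz'])))
v=np.array([ 0.4269,-0.4661,-2.4824,-1.4226])
x,y,a,th=v; Rm=R.from_euler('z',a).as_matrix()
for t in [th,th+.2]:
  hy,hz=-.035*np.sin(t),.115+.035*np.cos(t)
  L=np.array([[-.067,-.05,.012],[-.067,.05,.012],[-.123,hy,hz],[-.067,hy,hz]]); P=proj(p,L@Rm.T+[x,y,.002]); print(P)
```

```text
4.125 [ 0.5271 -0.4331  0.2592] [ 0.0277  0.5983  0.9451  1.2951 -0.4732  1.4792  0.0105] [-0.0616 -0.3608 -0.4201] [[ 0.7937  0.6083 -0.0031]
 [ 0.6083 -0.7937 -0.0011]
 [-0.0031 -0.001  -1.    ]]
crank_handle 0.77 [ 0.526  -0.4339  0.1262] [[324.6805 235.714 ]]
crank_handle 0.24 [ 0.4523 -0.4424  0.1305] [[280.1327 308.8585]]
drum_centre 0.98 [ 0.4449 -0.4567  0.1418] [[287.3451 330.9733]]
[[251.1729 235.916 ]
 [337.7716 235.4083]
 [323.6752 204.4164]
 [324.1636 269.6152]]
[[251.1729 235.916 ]
 [337.7716 235.4083]
 [321.4467 205.994 ]
 [322.0741 272.595 ]]
```

View pics/w1.png

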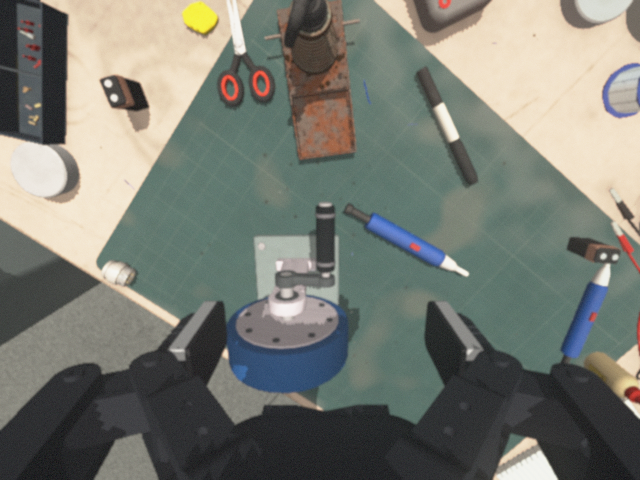

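Call:
arm_command(targets="1.5 0 36 0 0 0.003; 1 0 36 0 0 0.003; 1 0 36 0 0 0; 0 0 25 0 0 0; 0 0 12 0 0 0", grip=45)

```text
clock: 4.9
position: [0.5312, -0.4264, 0.1151]
ee_rot: [0.947, 0.321, 0.0, -0.001]
ft_force: [0.0, -0.1, 0.9]
grip_width: 0.526
```

Run:
```python
from h import *
np.set_printoptions(precision=4,suppress=True)
o=manip.get_obs(); print(o['clock'],o['position'],o['grip_width'],o['ft_force'])
p=shot('wrist','w2.png');p=shot('scene','s2.png')
a=cv2.imread('pics/s2.png')[130:310,280:460];cv2.imwrite('pics/s2z.png',cv2.resize(a,None,fx=3.3,fy=3.3))
```

```text
4.9 [ 0.5312 -0.4264  0.1151] 0.5262284489051141 [ 0.0401 -0.1106  0.8913]
```

View pics/w2.png

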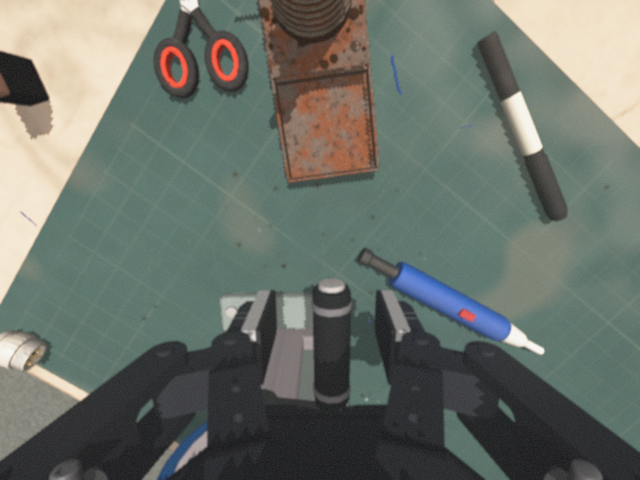

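View pics/s2z.png

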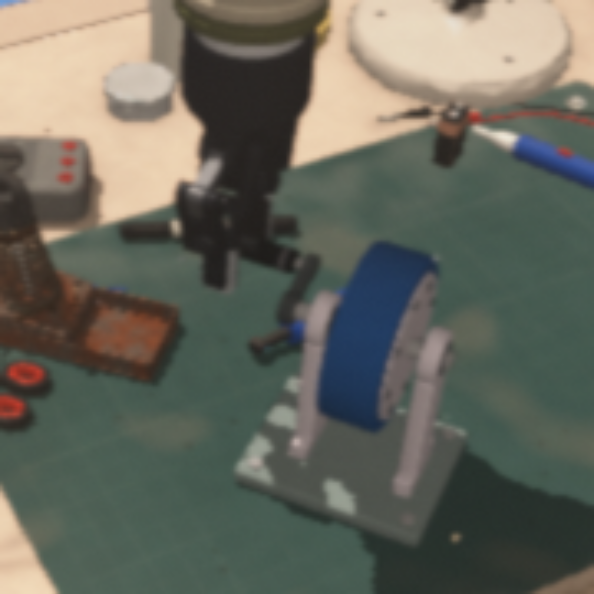

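Call:
arm_command(targets="-2 2.5 0 0 0 0; 0 0 0 0 0 0")

```text
clock: 5.25
position: [0.531, -0.4322, 0.117]
ee_rot: [0.947, 0.32, 0.0, 0.001]
ft_force: [0.8, -1.3, -0.8]
grip_width: 0.527
```

Call:
arm_command(targets="0 0 0 0 0 0; 0 0 0 0 0 0; 0 0 0 0 0 0; 0 0 0 0 0 0; 0 0 0 0 0 0", grip=8, squeeze=60)

```text
clock: 5.88
position: [0.5302, -0.4306, 0.1157]
ee_rot: [0.947, 0.32, -0.0, -0.001]
ft_force: [-2.6, 4.2, 3.0]
grip_width: 0.163
```

Run:
```python
from h import *
np.set_printoptions(precision=4,suppress=True)
o=manip.get_obs(); print(o['clock'],o['position'],o['grip_width']*85.4,o['ft_force'],o['torque'])
p=shot('wrist','w3.png')
```

```text
5.875 [ 0.5302 -0.4306  0.1157] 13.88867413943203 [-2.559   4.167   2.9884] [0.8818 0.7884 0.1663]
```

View pics/w3.png

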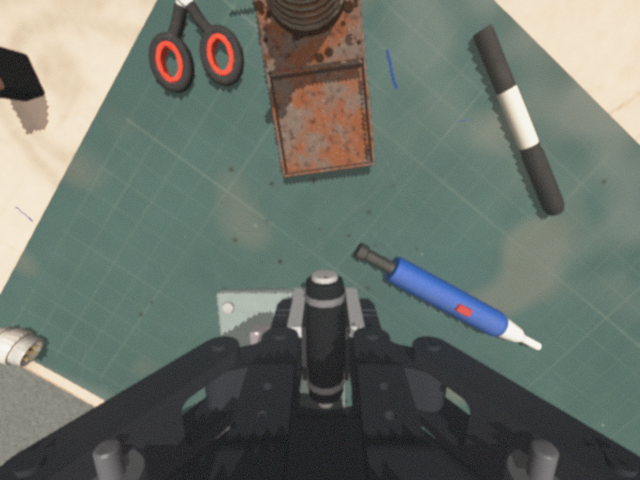

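```bash
cat > st.py <<'E'
import sys,json
from h import *
YAW=np.radians(-142.23); ys=np.array([-np.sin(YAW),np.cos(YAW),0]); xs=np.array([np.cos(YAW),np.sin(YAW),0])
# circle centre for TCP in (ys,z)
C=json.load(open('c.json'))
o=manip.get_obs(); p=o['position']; f=o['ft_force']
yz=np.array([p@ys,p[2]])*1000; d=yz-C[:2]
th=np.degrees(np.arctan2(-d[0],d[1])); rad=np.hypot(*d)
F=np.array([f@ys,f[2]]); t=np.radians(th)
tan=np.array([-np.cos(t),-np.sin(t)]); rr=np.array([-np.sin(t),np.cos(t)])
print('t %.2f th %.1f rad %.1f xs %.1f Ftan %.2f Frad %.2f Fx %.2f yaw %.2f tilt %s gw %.1f'%(o['clock'],th,rad,p@xs*1000,F@tan,F@rr,f@xs,np.degrees(np.arctan2(*R.from_quat(o['ee_rot']).as_matrix()[[1,0],0])),np.round(R.from_quat(o['ee_rot']).as_matrix()[:2,2],4),o['grip_width']*85.4))
sg=int(sys.argv[1]) if len(sys.argv)>1 else 1
step=float(sys.argv[2]) if len(sys.argv)>2 else 6
if len(sys.argv)<=3:
  open('log.txt','a').write(json.dumps([o['clock'],sg,*yz,*F,f@xs,*map(float,o['tau']),*map(float,o['joint_pos'])])+'\n')
out=[];a=t
for i in range(5):
    b=a+sg*np.radians(step); out.append('0 %.1f %.1f 0 0 0'%(-35*(np.sin(b)-np.sin(a)),-35*(np.cos(b)-np.cos(a)))); a=b
print('; '.join(out))
E
python3 - <<'E'
from h import *
import json
YAW=np.radians(-142.23); ys=np.array([-np.sin(YAW),np.cos(YAW),0])
p=manip.get_obs()['position']; print(p@ys*1000)
json.dump([float(p@ys*1000-33.6),float(p[2]*1000-9.7)],open('c.json','w'))
E
cat c.json; python3 st.py 1 6
```

```text
665.192372298739
[631.592372298739, 106.00755098603308]t 5.92 th -73.9 rad 35.0 xs -155.3 Ftan 5.07 Frad -3.82 Fx -0.70 yaw 37.36 tilt [-0.0013  0.002 ] gw 13.9
0 -1.2 -3.5 0 0 0; 0 -1.6 -3.3 0 0 0; 0 -1.9 -3.1 0 0 0; 0 -2.2 -2.9 0 0 0; 0 -2.5 -2.7 0 0 0
```

Call:
arm_command(targets="0 -1.2 -3.5 0 0 0; 0 -1.6 -3.3 0 0 0; 0 -1.9 -3.1 0 0 0; 0 -2.2 -2.9 0 0 0; 0 -2.5 -2.7 0 0 0")

```text
clock: 6.55
position: [0.5258, -0.4249, 0.1326]
ee_rot: [0.947, 0.32, 0.001, 0.001]
ft_force: [4.0, -3.9, 1.5]
grip_width: 0.163
```

```bash
python3 st.py 1 6
```

```text
t 6.55 th -44.7 rad 37.4 xs -155.4 Ftan -2.88 Frad 4.97 Fx -0.80 yaw 37.35 tilt [ 0.0023 -0.0023] gw 13.9
0 -2.7 -2.4 0 0 0; 0 -3.0 -2.1 0 0 0; 0 -3.2 -1.8 0 0 0; 0 -3.4 -1.5 0 0 0; 0 -3.5 -1.1 0 0 0
```

Call:
arm_command(targets="0 -2.7 -2.4 0 0 0; 0 -3.0 -2.1 0 0 0; 0 -3.2 -1.8 0 0 0; 0 -3.4 -1.5 0 0 0; 0 -3.5 -1.1 0 0 0")

```text
clock: 7.18
position: [0.517, -0.4134, 0.1433]
ee_rot: [0.947, 0.32, 0.002, 0.003]
ft_force: [3.4, -5.6, 11.7]
grip_width: 0.158
```

```bash
python3 st.py 1 6
```

```text
t 7.17 th -17.6 rad 39.1 xs -155.4 Ftan -2.69 Frad 13.09 Fx 0.76 yaw 37.34 tilt [ 0.0052 -0.0047] gw 13.5
0 -3.5 -0.9 0 0 0; 0 -3.6 -0.6 0 0 0; 0 -3.7 -0.2 0 0 0; 0 -3.7 0.2 0 0 0; 0 -3.6 0.6 0 0 0
```

```bash
cat > fc.py <<'E'
import json,numpy as np
from scipy.optimize import least_squares
D=np.array([json.loads(l) for l in open('log.txt')]); P=D[:,2:4]
c0=json.load(open('c.json'))
print(P.round(1).tolist())
for w in [0,.3]:
  s=least_squares(lambda c:np.r_[np.hypot(*(P-c[:2]).T)-35, w*(c-c0)],c0,loss='linear'); print(w,s.x,s.fun.round(2))
E
python3 fc.py
```

```text
[[665.2, 115.7], [657.9, 132.6], [643.4, 143.3]]
0 [630.53932234 110.71764027] [ 0.01 -0.02  0.01 -0.    0.  ]
0.3 [630.89274342 110.16037046] [-0.25  0.06  0.4  -0.21  1.25]
```

```bash
echo '[630.5,110.7]' > c.json; python3 st.py 1 6 n
```

```text
t 7.17 th -21.7 rad 35.0 xs -155.4 Ftan -1.76 Frad 13.24 Fx 0.76 yaw 37.34 tilt [ 0.0052 -0.0047] gw 13.5
0 -3.5 -1.2 0 0 0; 0 -3.6 -0.8 0 0 0; 0 -3.6 -0.4 0 0 0; 0 -3.7 -0.0 0 0 0; 0 -3.6 0.3 0 0 0
```

Now with 3 mm of upward relief spread over the rows.

Call:
arm_command(targets="0 -3.5 -2.2 0 0 0; 0 -3.6 -1.8 0 0 0; 0 -3.6 -1.4 0 0 0; 0 -3.7 0 0 0 0; 0 -3.6 0.3 0 0 0")

```text
clock: 7.8
position: [0.5042, -0.397, 0.1453]
ee_rot: [0.947, 0.32, -0.0, -0.0]
ft_force: [-1.1, -1.6, 2.5]
grip_width: 0.162
```

```bash
python3 st.py 1 6
```

```text
t 7.80 th 12.8 rad 35.5 xs -155.4 Ftan -1.12 Frad 2.34 Fx 1.83 yaw 37.33 tilt [-0.0002 -0.    ] gw 13.8
0 -3.5 1.0 0 0 0; 0 -3.4 1.4 0 0 0; 0 -3.2 1.7 0 0 0; 0 -3.0 2.0 0 0 0; 0 -2.8 2.3 0 0 0
```

Call:
arm_command(targets="0 -3.5 1 0 0 0; 0 -3.4 1.4 0 0 0; 0 -3.2 1.7 0 0 0; 0 -3.0 2.0 0 0 0; 0 -2.8 2.3 0 0 0")

```text
clock: 8.43
position: [0.4943, -0.3844, 0.1367]
ee_rot: [0.947, 0.32, -0.0, -0.0]
ft_force: [-3.5, -1.1, 5.0]
grip_width: 0.159
```

```bash
python3 st.py 1 6
```

```text
t 8.43 th 42.6 rad 35.4 xs -155.3 Ftan -2.43 Frad 4.50 Fx 3.43 yaw 37.33 tilt [-0.0007  0.0003] gw 13.6
0 -2.6 2.6 0 0 0; 0 -2.3 2.9 0 0 0; 0 -2.0 3.1 0 0 0; 0 -1.6 3.3 0 0 0; 0 -1.3 3.4 0 0 0
```

Call:
arm_command(targets="-0.5 -2.6 2.3 0 0 0; -0.5 -2.3 2.6 0 0 0; 0 -2.0 3.1 0 0 0; 0 -1.6 3.3 0 0 0; 0 -1.3 3.4 0 0 0")

```text
clock: 9.05
position: [0.4884, -0.3769, 0.122]
ee_rot: [0.947, 0.32, 0.0, -0.0]
ft_force: [0.8, -0.5, 4.7]
grip_width: 0.162
```

```bash
python3 st.py 1 6
```

```text
t 9.05 th 71.3 rad 35.3 xs -155.2 Ftan -4.70 Frad 0.69 Fx -0.33 yaw 37.37 tilt [0.0003 0.0005] gw 13.9
0 -1.0 3.5 0 0 0; 0 -0.6 3.6 0 0 0; 0 -0.2 3.7 0 0 0; 0 0.2 3.7 0 0 0; 0 0.5 3.6 0 0 0
```

Call:
arm_command(targets="0 -1.0 3.5 0 0 0; 0 -0.6 3.6 0 0 0; 0 -0.2 3.7 0 0 0; 0 0.2 3.7 0 0 0; 0 0.5 3.6 0 0 0")

```text
clock: 9.68
position: [0.4878, -0.3761, 0.104]
ee_rot: [0.947, 0.32, 0.0, -0.0]
ft_force: [0.4, 1.0, 6.7]
grip_width: 0.162
```

```bash
python3 st.py 1 6
```

```text
t 9.68 th 101.0 rad 35.1 xs -155.2 Ftan -6.67 Frad -0.76 Fx -0.91 yaw 37.37 tilt [0.0003 0.0006] gw 13.8
0 0.9 3.6 0 0 0; 0 1.3 3.4 0 0 0; 0 1.6 3.3 0 0 0; 0 1.9 3.1 0 0 0; 0 2.3 2.9 0 0 0
```

Call:
arm_command(targets="0 0.9 3.6 0 0 0; 0 1.3 3.4 0 0 0; 0 1.6 3.3 0 0 0; 0 1.9 3.1 0 0 0; 0 2.3 2.9 0 0 0")

```text
clock: 10.3
position: [0.4926, -0.3824, 0.0879]
ee_rot: [0.947, 0.32, 0.0, -0.0]
ft_force: [0.8, 2.8, 10.2]
grip_width: 0.165
```

```bash
python3 st.py 1 6
```

```text
t 10.30 th 130.8 rad 34.9 xs -155.2 Ftan -8.86 Frad -5.36 Fx -2.38 yaw 37.36 tilt [0.0004 0.0008] gw 14.1
0 2.5 2.6 0 0 0; 0 2.8 2.4 0 0 0; 0 3.0 2.1 0 0 0; 0 3.2 1.7 0 0 0; 0 3.4 1.4 0 0 0
```

Call:
arm_command(targets="0 2.8 2.1 0 0 0; 0 3.1 1.9 0 0 0; 0 3.0 2.1 0 0 0; 0 3.2 1.7 0 0 0; 0 3.4 1.4 0 0 0")

```text
clock: 10.92
position: [0.5014, -0.3937, 0.0781]
ee_rot: [0.947, 0.32, -0.0, -0.002]
ft_force: [-2.7, 6.3, 9.5]
grip_width: 0.162
```

```bash
python3 st.py 1 6
```

```text
t 10.93 th 159.5 rad 34.8 xs -155.2 Ftan -9.53 Frad -6.59 Fx -1.74 yaw 37.37 tilt [-0.0014  0.0031] gw 13.9
0 3.5 1.1 0 0 0; 0 3.6 0.7 0 0 0; 0 3.6 0.4 0 0 0; 0 3.7 -0.0 0 0 0; 0 3.6 -0.4 0 0 0
```

Call:
arm_command(targets="0 3.5 0.4 0 0 0; 0 3.6 0 0 0 0; 0 3.6 0.2 0 0 0; 0 3.7 0 0 0 0; 0 3.6 -0.4 0 0 0")

```text
clock: 11.55
position: [0.5114, -0.4065, 0.0764]
ee_rot: [0.947, 0.32, -0.001, -0.004]
ft_force: [-4.0, 9.2, 1.6]
grip_width: 0.161
```

```bash
python3 st.py 1 6
```

```text
t 11.55 th -173.3 rad 34.6 xs -155.2 Ftan -9.48 Frad -2.70 Fx -2.51 yaw 37.38 tilt [-0.0042  0.0061] gw 13.8
0 3.6 -0.6 0 0 0; 0 3.5 -1.0 0 0 0; 0 3.4 -1.4 0 0 0; 0 3.2 -1.7 0 0 0; 0 3.0 -2.0 0 0 0
```

Call:
arm_command(targets="0.5 3.6 -0.8 0 0 0; 0 3.5 -1.2 0 0 0; 0 3.4 -1.4 0 0 0; 0 3.2 -1.7 0 0 0; 0 3.0 -2.0 0 0 0")

```text
clock: 12.18
position: [0.5215, -0.4195, 0.0828]
ee_rot: [0.947, 0.32, -0.001, -0.004]
ft_force: [-5.4, 8.3, -1.7]
grip_width: 0.162
```

```bash
python3 st.py 1 6
```

```text
t 12.18 th -143.7 rad 34.6 xs -155.3 Ftan -8.95 Frad -4.45 Fx -0.83 yaw 37.36 tilt [-0.0052  0.0064] gw 13.8
0 2.8 -2.3 0 0 0; 0 2.6 -2.6 0 0 0; 0 2.3 -2.9 0 0 0; 0 2.0 -3.1 0 0 0; 0 1.6 -3.3 0 0 0
```

Call:
arm_command(targets="0 2.4 -2.5 0 0 0; 0 2.2 -2.8 0 0 0; 0 2.3 -2.9 0 0 0; 0 2.0 -3.1 0 0 0; 0 1.6 -3.3 0 0 0")

```text
clock: 12.8
position: [0.5292, -0.4294, 0.0994]
ee_rot: [0.947, 0.32, -0.0, -0.002]
ft_force: [-2.9, 8.7, -4.0]
grip_width: 0.161
```

```bash
python3 st.py 1 6
```

```text
t 12.80 th -108.9 rad 34.9 xs -155.3 Ftan -6.55 Frad -6.91 Fx -3.02 yaw 37.37 tilt [-0.0018  0.0031] gw 13.7
0 1.0 -3.5 0 0 0; 0 0.6 -3.6 0 0 0; 0 0.2 -3.7 0 0 0; 0 -0.1 -3.7 0 0 0; 0 -0.5 -3.6 0 0 0
```

Call:
arm_command(targets="0.5 0.3 -3.5 0 0 0; 0 0 -3.6 0 0 0; 0 -0.2 -3.7 0 0 0; 0 -0.1 -3.7 0 0 0; 0 -0.5 -3.6 0 0 0")

```text
clock: 13.42
position: [0.5299, -0.4302, 0.1187]
ee_rot: [0.947, 0.32, 0.0, 0.0]
ft_force: [0.6, 0.7, -4.7]
grip_width: 0.161
```

```bash
python3 st.py 1 6;python3 fc.py
```

```text
t 13.43 th -76.8 rad 35.1 xs -155.3 Ftan -4.52 Frad -1.23 Fx -0.92 yaw 37.35 tilt [ 0.0007 -0.0005] gw 13.8
0 -1.0 -3.5 0 0 0; 0 -1.4 -3.4 0 0 0; 0 -1.7 -3.2 0 0 0; 0 -2.1 -3.0 0 0 0; 0 -2.4 -2.8 0 0 0
[[665.2, 115.7], [657.9, 132.6], [643.4, 143.3], [622.7, 145.3], [606.6, 136.7], [597.1, 122.0], [596.0, 104.0], [604.0, 87.9], [618.3, 78.1], [634.5, 76.4], [651.0, 82.8], [663.5, 99.4], [664.6, 118.7]]
0 [630.35913015 111.01951202] [ 0.15 -0.06 -0.2   0.14  0.03  0.04  0.05  0.05  0.05 -0.08 -0.07  0.12
  0.13 -0.    0.  ]
0.3 [630.3611084  111.01470647] [ 0.15 -0.06 -0.2   0.14  0.03  0.05  0.05  0.05  0.05 -0.09 -0.08  0.11
  0.13 -0.04  0.09]
```

```bash
echo '[630.4,111.0]' > c.json
cat > an.py <<'E'
import json,numpy as np
D=np.array([json.loads(l) for l in open('log.txt')][1:]); c=json.load(open('c.json'))
d=D[:,2:4]-c; th=np.arctan2(-d[:,0],d[:,1]); sg=D[:,1]
Ft=D[:,4]*-np.cos(th)+D[:,5]*-np.sin(th)
for name,m in [('all',sg!=0),('+',sg>0),('-',sg<0)]:
    if m.sum()<5: continue
    A=np.c_[sg,np.sin(th),np.cos(th)][m]; s,*_=np.linalg.lstsq(A,-Ft[m],rcond=None)
    # -Ft= F0*sg - a sin(th+phi) -> s1=-a cos phi, s2=-a sin phi
    phi=np.arctan2(-s[2],-s[1]); a=np.hypot(s[1],s[2])
    print(name,'fric %.3f amp %.3f phi %.1f target th %.1f'%(s[0]*.035,a*.035,np.degrees(phi),(np.degrees(np.pi-phi)+180)%360-180),(-Ft[m]-A@s).round(1))
E
python3 an.py; python3 st.py 1 6 n
```

```text
all fric 0.193 amp 0.151 phi 94.4 target th 85.6 [-0.4  0.3 -0.3 -0.1  0.2 -0.   0.2 -0.2 -0.3  0.2 -0.   0.3]
+ fric 0.193 amp 0.151 phi 94.4 target th 85.6 [-0.4  0.3 -0.3 -0.1  0.2 -0.   0.2 -0.2 -0.3  0.2 -0.   0.3]
t 13.43 th -77.3 rad 35.1 xs -155.3 Ftan -4.53 Frad -1.19 Fx -0.92 yaw 37.35 tilt [ 0.0007 -0.0005] gw 13.8
0 -1.0 -3.5 0 0 0; 0 -1.4 -3.4 0 0 0; 0 -1.7 -3.2 0 0 0; 0 -2.0 -3.0 0 0 0; 0 -2.3 -2.8 0 0 0
```

Call:
arm_command(targets="0 -1.0 -3.5 0 0 0; 0 -1.4 -3.4 0 0 0; 0 -1.7 -3.2 0 0 0; 0 -2.0 -3.0 0 0 0; 0 -2.3 -2.8 0 0 0")

```text
clock: 14.05
position: [0.5248, -0.4236, 0.1347]
ee_rot: [0.947, 0.32, 0.0, 0.001]
ft_force: [3.1, -0.6, 0.6]
grip_width: 0.16
```

```bash
python3 st.py 1 6
```

```text
t 14.05 th -47.5 rad 35.1 xs -155.4 Ftan -1.19 Frad 2.12 Fx -2.05 yaw 37.34 tilt [ 0.0009 -0.0008] gw 13.6
0 -2.6 -2.6 0 0 0; 0 -2.9 -2.3 0 0 0; 0 -3.1 -2.0 0 0 0; 0 -3.3 -1.6 0 0 0; 0 -3.4 -1.3 0 0 0
```

Call:
arm_command(targets="0 -2.4 -2.8 0 0 0; 0 -2.9 -2.5 0 0 0; 0 -3.1 -2.0 0 0 0; 0 -3.3 -1.6 0 0 0; 0 -3.4 -1.3 0 0 0")

```text
clock: 14.68
position: [0.5152, -0.4113, 0.1446]
ee_rot: [0.947, 0.32, 0.0, 0.0]
ft_force: [0.8, -1.1, 2.2]
grip_width: 0.157
```

```bash
python3 st.py 1 6
```

```text
t 14.68 th -17.1 rad 35.1 xs -155.3 Ftan -0.68 Frad 2.47 Fx 0.08 yaw 37.34 tilt [ 0.0001 -0.0002] gw 13.4
0 -3.6 -0.9 0 0 0; 0 -3.6 -0.5 0 0 0; 0 -3.7 -0.1 0 0 0; 0 -3.7 0.2 0 0 0; 0 -3.6 0.6 0 0 0
```

Call:
arm_command(targets="0 -3.6 -1.2 0 0 0; 0 -3.6 -0.7 0 0 0; 0 -3.7 -0.1 0 0 0; 0 -3.7 0.2 0 0 0; 0 -3.6 0.6 0 0 0")

```text
clock: 15.3
position: [0.5039, -0.3968, 0.1452]
ee_rot: [0.947, 0.32, -0.0, -0.0]
ft_force: [-0.8, -2.3, 0.4]
grip_width: 0.163
```

```bash
python3 st.py 1 6
```

```text
t 15.30 th 13.3 rad 35.2 xs -155.3 Ftan -1.34 Frad 0.05 Fx 2.02 yaw 37.33 tilt [-0.0005  0.0001] gw 13.9
0 -3.5 1.0 0 0 0; 0 -3.4 1.4 0 0 0; 0 -3.2 1.7 0 0 0; 0 -3.0 2.1 0 0 0; 0 -2.8 2.4 0 0 0
```

Call:
arm_command(targets="-0.4 -3.5 1.0 0 0 0; 0 -3.4 1.4 0 0 0; 0 -3.2 1.7 0 0 0; 0 -3.0 2.1 0 0 0; 0 -2.8 2.4 0 0 0")

```text
clock: 15.92
position: [0.4943, -0.3844, 0.1369]
ee_rot: [0.947, 0.32, 0.0, 0.0]
ft_force: [0.7, -2.0, 2.3]
grip_width: 0.16
```

```bash
python3 st.py 1 8
```

```text
t 15.93 th 42.6 rad 35.1 xs -155.3 Ftan -3.02 Frad 0.29 Fx 0.67 yaw 37.34 tilt [ 0.0002 -0.0001] gw 13.7
0 -3.4 3.5 0 0 0; 0 -2.8 4.0 0 0 0; 0 -2.2 4.3 0 0 0; 0 -1.6 4.6 0 0 0; 0 -1.0 4.8 0 0 0
```

Call:
arm_command(targets="0 -3.4 3.5 0 0 0; 0 -2.8 4.0 0 0 0; 0 -2.2 4.3 0 0 0; 0 -1.6 4.6 0 0 0; 0 -1.0 4.8 0 0 0")

```text
clock: 16.55
position: [0.4876, -0.3757, 0.1154]
ee_rot: [0.947, 0.32, -0.0, -0.0]
ft_force: [-0.6, -1.9, 6.0]
grip_width: 0.162
```

```bash
python3 st.py 1 1; python3 an.py
```

```text
t 16.55 th 82.7 rad 35.1 xs -155.3 Ftan -6.12 Frad -0.33 Fx 1.66 yaw 37.34 tilt [-0.0001  0.0001] gw 13.8
0 -0.1 0.6 0 0 0; 0 -0.1 0.6 0 0 0; 0 -0.1 0.6 0 0 0; 0 -0.0 0.6 0 0 0; 0 -0.0 0.6 0 0 0
all fric 0.192 amp 0.156 phi 97.7 target th 82.3 [-0.1  0.5 -0.2 -0.2  0.  -0.3 -0.  -0.3 -0.3  0.3  0.2  0.6 -0.9 -0.4
  0.   0.4  0.6]
+ fric 0.192 amp 0.156 phi 97.7 target th 82.3 [-0.1  0.5 -0.2 -0.2  0.  -0.3 -0.  -0.3 -0.3  0.3  0.2  0.6 -0.9 -0.4
  0.   0.4  0.6]
```

Call:
arm_command(targets="0 0 0.4 0 0 0; 0 0 0 0 0 0; 0 0 0 0 0 0; 0 0 0 0 0 0; 0 0 0 0 0 0")

```text
clock: 17.18
position: [0.4875, -0.3757, 0.115]
ee_rot: [0.947, 0.32, -0.0, -0.0]
ft_force: [-1.1, -2.6, -2.2]
grip_width: 0.162
```

```bash
python3 st.py 1 1 n
```

```text
t 17.18 th 83.5 rad 35.1 xs -155.3 Ftan 2.04 Frad -1.61 Fx 2.43 yaw 37.34 tilt [-0.0005  0.0003] gw 13.8
0 -0.1 0.6 0 0 0; 0 -0.1 0.6 0 0 0; 0 -0.0 0.6 0 0 0; 0 -0.0 0.6 0 0 0; 0 -0.0 0.6 0 0 0
```

Settled at 83.5°. Final check with pictures and one more hold.

Call:
arm_command(targets="0 0 0 0 0 0; 0 0 0 0 0 0; 0 0 0 0 0 0; 0 0 0 0 0 0; 0 0 0 0 0 0")

```text
clock: 17.8
position: [0.4875, -0.3757, 0.1151]
ee_rot: [0.947, 0.32, -0.0, -0.0]
ft_force: [-1.7, -2.9, -5.4]
grip_width: 0.162
```

```bash
python3 st.py 1 1 n
python3 - <<'E'
from h import *
np.set_printoptions(precision=4,suppress=True)
print(manip.get_obs()['joint_velocities'])
p=shot('wrist','w4.png');p=shot('scene','s4.png')
for k in ['trim_pot_box','connector_1','battery','solder_sucker']:
    for d in manip.search_frame(p,k)[:1]: print(k,round(d['p'],2),toworld(p,d['xyz']))
E
```

```text
t 17.80 th 83.4 rad 35.1 xs -155.3 Ftan 5.23 Frad -1.91 Fx 3.10 yaw 37.34 tilt [-0.0005  0.0003] gw 13.8
0 -0.1 0.6 0 0 0; 0 -0.1 0.6 0 0 0; 0 -0.0 0.6 0 0 0; 0 -0.0 0.6 0 0 0; 0 -0.0 0.6 0 0 0
[-0.0011 -0.0017  0.0004 -0.0011 -0.0002  0.0017 -0.0015]
trim_pot_box 0.69 [ 0.3642 -0.157   0.0262]
connector_1 0.82 [ 0.3116 -0.2783  0.0221]
battery 0.8 [ 0.4933 -0.1978  0.0326]
solder_sucker 0.45 [ 0.5432 -0.4783  0.0158]
```

View pics/w4.png

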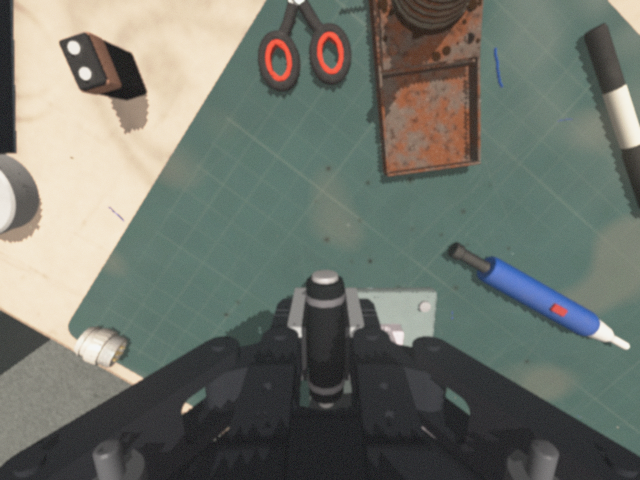

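View pics/s4.png

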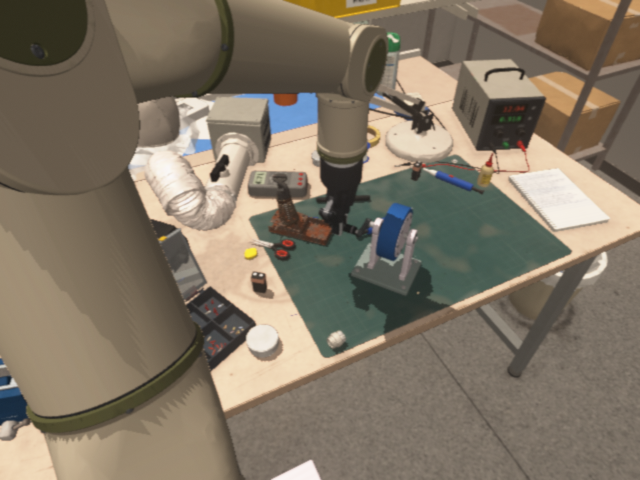

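Call:
arm_command(targets="0 0 0.8 0 0 0; 0 0 0 0 0 0; 0 0 0 0 0 0; 0 0 0 0 0 0; 0 0 0 0 0 0")

```text
clock: 18.73
position: [0.4876, -0.3757, 0.1149]
ee_rot: [0.947, 0.32, 0.0, -0.0]
ft_force: [-5.4, -0.9, 1.1]
grip_width: 0.163
```

```bash
python3 st.py 1 1 n
```

```text
t 18.73 th 83.5 rad 35.0 xs -155.3 Ftan -0.76 Frad 2.69 Fx 4.88 yaw 37.34 tilt [0.0001 0.0005] gw 13.9
0 -0.1 0.6 0 0 0; 0 -0.1 0.6 0 0 0; 0 -0.0 0.6 0 0 0; 0 -0.0 0.6 0 0 0; 0 -0.0 0.6 0 0 0
```

Call:
arm_command(targets="0 0 0 0 0 0; 0 0 0 0 0 0; 0 0 0 0 0 0; 0 0 0 0 0 0; 0 0 0 0 0 0")

```text
clock: 19.35
position: [0.4876, -0.3757, 0.1149]
ee_rot: [0.947, 0.32, 0.0, -0.0]
ft_force: [-5.2, -0.4, 1.9]
grip_width: 0.164
```

```bash
python3 st.py 1 1 n
```

```text
t 19.35 th 83.5 rad 35.0 xs -155.4 Ftan -1.52 Frad 3.05 Fx 4.40 yaw 37.34 tilt [0.0001 0.0005] gw 14.0
0 -0.1 0.6 0 0 0; 0 -0.1 0.6 0 0 0; 0 -0.0 0.6 0 0 0; 0 -0.0 0.6 0 0 0; 0 -0.0 0.6 0 0 0
```

Call:
arm_command(targets="0 0 0 0 0 0; 0 0 0 0 0 0; 0 0 0 0 0 0; 0 0 0 0 0 0; 0 0 0 0 0 0")

```text
clock: 19.98
position: [0.4876, -0.3757, 0.1149]
ee_rot: [0.947, 0.32, 0.0, -0.0]
ft_force: [-5.2, 0.1, 1.5]
grip_width: 0.167
```

```bash
python3 st.py 1 1 n
```

```text
t 19.98 th 83.5 rad 35.0 xs -155.3 Ftan -1.13 Frad 3.44 Fx 4.08 yaw 37.34 tilt [0.0001 0.0005] gw 14.2
0 -0.1 0.6 0 0 0; 0 -0.1 0.6 0 0 0; 0 -0.0 0.6 0 0 0; 0 -0.0 0.6 0 0 0; 0 -0.0 0.6 0 0 0
```

At rest with only about 1 N of tangential force. Handing in.

```bash
python3 -c "
from workcell import manip
print(manip.hand_in())"
```

```text
the job is handed in; nothing more can be done
None
```

I gripped the crank handle, turned the drum about one and a half turns clockwise, and left it at rest with the heavy side about straight down, still holding the handle. The job is handed in at about 20 s.

- **Finding the heavy side:** Force readings about every 30° fitted friction of 0.192 N m and an unbalance of 0.156 N m, both close to the values given. They put "heavy side down" at a crank angle of 82° using all readings, or 86° from the first full turn alone.
- **Final position:** The drum rests at 83.5°. That angle comes from a circle fitted to the handle's path, good to about 0.2 mm. It did not change over the last 1.9 s of holding, with only about 1 N of push along the turn.
- **Loose things:** The box, connector and battery were found within about 3 mm of where they started. The network's last reading of the pump differed by about 55 mm, at low confidence (0.45) with the arm partly hiding it. The pump lies clear in the last wrist picture, and I saw no sign that the arm touched it.
- **Uncertain points:**
  - The grip opening read about 14 mm on the 16 mm handle.
  - Any steady bias in the force sensor would shift the angle by about 5°, well within the 15° allowed.

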